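# Load a plaster roll under the spring-closed cover of its dust box

### The arm

A 6-joint arm with a two-finger parallel gripper is mounted at the origin on a cart in front of the work surface, level with it; the furniture and walls round the work are solid. World frame = base frame: x ahead of the robot, y to its left, z up, the work surface at z = 0. Lengths are in m, angles in rad, forces in N, time in s.
With the tool pointing down it reaches from about 0.35 to 0.875 m from the base axis. Payload 4.2 kg.
Tool frame: the origin (TCP) lies at the very end of the fingers, on their centre line; the grasp point (between the pads) lies r.tcp_to_grasp behind it (r.tcp_to_grasp is the distance from the TCP to the grasp point, in m); z points along the fingers, y is the line along which they close (so a half turn about z gives the same grasp; the last joint's range is limited). The gripper opens to 87 mm and grips with 3 to 60 N. Pads are 19 mm wide; open, the fingers measure 117 mm over their backs; the gripper's body (75 mm by 190 mm) begins 51 mm behind the grasp point.
Start: joints at [-1.085, 0.385, 0.008, 0, -1.194, -0.259], TCP at [0.141, -0.609, 0.223] pointing down, gripper open.
Joint ranges: [-3.14, 3.14], [-1.21, 2.06], [-1.07, 1.41], [-3.16, 2.05], [-2.99, -0.16], [-3.1, 3.1]. Speed limits (rad/s): [2.79, 2.79, 3.14, 3.14, 3.14, 3.14].

### API

Orientations are given as [roll, pitch, yaw] about the fixed x, y, z axes, in that order (R = Rz(yaw) Ry(pitch) Rx(roll)).
In Python, from bench import sensors, vision, finish_job, r gives the robot as it stands.
- The arm moves only by the tool step_arm, never from a script. Its argument "series" is a list that holds one entry, the list of rows, each a list of 4 numbers: the shift along the tool's x, y, z in m, then the turn about the tool's z in degrees. In form: [[[x, y, z, yaw], ...]]. A call has 1 to 20 rows; each row is the pose to reach, as a shift and turn from the pose commanded when the call began, along the tool's axes at that moment; what a row does not reach only later rows make up. A row lasts 1/12 s, in which the tool goes at most 41.7 mm and 7.16 degrees, less where a joint would pass 70% of its speed; a pose out of reach is approached as far as the arm can. A call with a gripper value outside its range is refused whole. "grip" is the opening in per cent of the stroke, from 0 (shut) to 100 (fully open), set as the call begins (left out, the last holds). The fingers move at their own pace and stop on an object; "newtons" is the grip in N (left out, the last holds). Time passes only in rows, so rows that repeat a pose let the fingers close. It gives the time, the measured TCP pose, the force, the opening and the grip force at its end, in the units of the state.
- sensors.state(): the state, without advancing time (a new reading comes with each control period).
- vision.grab_frame(name): name is "scene" or "side" or "wrist"; returns the picture (384x512x3 uint8, blue, green, red); there is no depth.
- vision.camera_model(name): a dict with "vertical_fov" (degrees; the focal length in pixels is half the picture's height over the tangent of half this angle, whatever the lens; pixels are square), "cx", "cy" (the principal point, pixels), "position" and "rotation" of the camera in the world; the wrist camera has in their place "hand_eye" (4x4, takes a point from camera to tool coordinates, whose origin is the TCP and whose axes are the flange's). Camera axes: x right, y down, z forward; pixel columns grow to the right and rows downward; lengths in m; the calibration is good to about 2 mm. A picture is of the moment at which its call begins: read the wrist's pose just before it. camera_model takes no time and is no camera call.
- finish_job(): hands the job in; it is judged then, once.
The state is a dict: "time": time; "joints": joint angles; "qd": joint speeds; "joint_torque": joint torques, N m; "eef_pos": TCP position; "eef_rot": TCP orientation; "wrist_force": force on the tool from outside, world axes, zero at the start; "wrist_torque": the same for the moment, N m; "grip_width": finger opening in m; "gripper_force": force on a finger pad.
Only numpy, scipy, OpenCV 4.12 (cv2) and the standard library are available. Lean on these libraries where they do the work, as an engineer would, in place of code of your own. Each camera call takes 0.05 s, during which the arm holds its last target. There are 200 camera calls.

### The job

Put the plaster roll away in its low dust box using fingertips only: with one finger push the lever aside to hold the spring-closed swivel cover open, and while it is held push the roll in along the floor with the other finger, right home to the back wall. Then draw the fingers back and let the cover swing fully shut behind the roll. Never grip or lift the roll, do not let the cover touch it or use it to force the cover, and leave the timer, carton and marker where they are.

Things in the scene. Friction and masses are not known exactly. Their poses are not given: they have to be found in the camera images.
- roll_box: Low grey dust box, fixed, all under 45 mm high. Origin: table level, middle of its mouth; x points inward (the way the roll goes), y left when looking inward. Floor top 3 mm up, from x = -105 to 112, y = -44 to 45 mm. A right wall starts at x = -3, a left one at x = 41 (inner faces at y = -39.5 and 40.5); a fixed roof covers x = 41 to 94, underside 27 mm up.
- rails (a point): Middle of the open apron before the mouth (box frame x = -50, y = 0), on its floor. Two guide rails 76 mm apart inside, tops 13 mm above the table: left from x = -72 to 25 (y = 38 to 41), right from x = -72 to -17 (y = -41 to -38). From x = -105 to -72 the floor has no rails.
- home (a point): Where the roll's centre (half-way up) is when it touches the back wall: x = 55.5, y = 0 mm in the box's frame, 12.5 mm above the table. The back wall's inner face is at x = 90.
- cover (a joint): Swivel cover on the upright pivot: 0 = shut, grows as it opens, stop at 1.1 rad. Opening turns lever and cover clockwise seen from above: the cover swings away to the left of the mouth, the lever in towards the right rail. A spring always shuts it: 0.09 N m when shut, 0.23 N m at 0.9 rad. The mouth is clear for the roll from 0.84 rad on.
- lip (a point): Middle of the cover's curved front lip (4 mm thick, outer radius 118 mm about the pivot, 6 to 32 mm above the table), under the edge of the white fan-shaped plate (31 to 34 mm up). Shut, it bars the mouth: box x = -12 at the right rail, 0 at y = 0, 31 at the left rail. It only moves along its own circle. A finger still in the mouth is in its way.
- pivot (a point): The cover's upright pivot axis, 35 mm above the table, at x = 105, y = -50 mm in the box's frame (right rear of the box).
- lever_end (a point): End knob (12 mm wide) of the straight steel lever, 8 mm wide, 30 to 40 mm above the table, one piece with the cover, 195 mm from pivot to here. Shut, it points 0.908 rad to the right of the box's -x; at joint 0.908 it lies parallel to box x at y = -50 mm, outside the right rail. Push its outer (right, rear) side towards the rail; a finger may slide along it while holding.
- roll_center (a point): Centre, half-way up, of the loose cream plaster roll (ring 69 mm outside diameter, 19 mm high, about 30 g), lying flat on the apron between the rails, in front of the shut cover. It slides easily: box and roll are smooth.
- timer: Bystander: flat white digital timer 60 x 64 x 18 mm, left of the apron; origin at the centre of its underside.
- carton: Bystander: small carton 46 x 85 x 60 mm, left of the box; origin at the centre of its underside.
- marker: Bystander: black marker 138 mm long, 12 mm high, lying on the table to the left; origin at the centre of its underside.
Things that resemble listed ones, but are neither listed nor needed, are in the scene too. What is shaped like the part that bears roll_center but black, brown or green is not meant.

How it is judged:
On the way, in this order (a step that is already met when the one before it is completed fails the run):
1. the cover is held open by a finger while the roll still waits outside (value of joint cover above 0.75 rad and contact force between the fingers and cover above 0.2 N and x of roll_center in the frame of roll_box below -0.02 m), for 0.2 s.
2. the roll is home against the back wall while the finger still holds the cover open (value of joint cover above 0.75 rad and contact force between the fingers and cover above 0.2 N and x of roll_center in the frame of roll_box between 0.05 and 0.062 m and y of roll_center in the frame of roll_box between -0.01 and 0.01 m), for 0.1 s.
At the end, for the whole second after the job is handed in: The roll lies flat in the box, its centre within 5.5 mm of home against the back wall (x 50 to 62 mm, y within 10 mm in the box's frame), at rest, and the cover is shut (below 0.04 rad) (x of roll_center in the frame of roll_box between 0.05 and 0.062 m and y of roll_center in the frame of roll_box between -0.01 and 0.01 m and value of joint cover below 0.04 rad and linear speed of roll below 0.01 m/s and height (world z) of roll_center below 0.018 m); the robot touches nothing.
It fails at once if the roll is lifted more than about 7 mm or tipped (height (world z) of roll_center above 0.02 m or angle between roll's own z axis and vertical above 0.2 rad).
It fails at once if the cover touches the roll, or the roll is used to force it (more than 0.5 N) (contact force between cover and roll above 0.5 N).
It fails at once if the timer, carton or marker is moved more than 15 mm (distance of any of timer, carton, marker from where it was at the start of the episode above 0.015 m).
It also fails if it takes over 61 s, if anything falls off the work surface, if the arm or the gripper's body presses on something with over 40 N, if the wrist force passes 120 N, or if a joint passes its speed limit or range.

## Working session

There is one attempt and no reset: what is moved stays moved. The work goes in short steps, Python scripts to look and compute and a tool call to move; the robot and the scene stay as the last step left them, time stands still between calls to the robot, and variables do not carry over. Pictures are saved under pics/ and viewed, at most 12 in all, crops included, and the job is handed in when it is done.

Besides the shell and the picture viewer there is one more tool, called after ">>>" as a command line: name --argument value ..., lists and objects as JSON in quotes. step_arm: Moves the arm, as the interface text tells. Its arguments: {"type":"object","properties":{"series":{"type":"array"},"grip":{"type":"number"},"newtons":{"type":"number"}},"required":["series"]}

```bash
mkdir -p pics; python3 - <<'E'
from bench import sensors, vision, r
import cv2,numpy as np
for n in ("scene","side"):
    cv2.imwrite(f"pics/{n}0.png",vision.grab_frame(n)); m=vision.camera_model(n); print(n,{k:np.round(v,4).tolist() if not isinstance(v,str) else v for k,v in m.items()})
print(vision.camera_model("wrist"))
s=sensors.state(); print(s, r.tcp_to_grasp)
E
```

```text
scene {'vertical_fov': 45.2153, 'cx': 266.0747, 'cy': 197.2791, 'position': [-0.4079, 0.6447, 0.7006], 'rotation': [-2.0173, 0.0163, -2.3485]}
side {'vertical_fov': 49.5879, 'cx': 255.9662, 'cy': 188.6915, 'position': [0.4732, -1.2983, 0.6736], 'rotation': [-2.1301, 0.0231, -0.0938]}
{'vertical_fov': 65.70920882170503, 'cx': 253.0805154742831, 'cy': 191.04147149589545, 'hand_eye': array([[-5.66086228e-05, -9.64295152e-01, -2.64829865e-01,
         7.14060029e-02],
       [ 9.99999190e-01,  2.82239752e-04, -1.24144232e-03,
         4.73340161e-05],
       [ 1.27186233e-03, -2.64829720e-01,  9.64294354e-01,
        -1.61736320e-01],
       [ 0.00000000e+00,  0.00000000e+00,  0.00000000e+00,
         1.00000000e+00]])}
{'time': 0.1, 'joints': array([-1.08540180e+00,  3.85476470e-01,  6.76526162e-03, -4.30300584e-04,
       -1.19397622e+00, -2.58601551e-01]), 'qd': array([-0.00170163, -0.00198301,  0.00256597,  0.00044963,  0.00054541,
        0.00020688]), 'joint_torque': array([ 1.55668135e-04, -3.91688526e+01,  1.87933856e+01,  4.23192054e+00,
        1.34571307e-02, -7.27536099e-05]), 'eef_pos': array([ 0.14043209, -0.60847457,  0.22157268]), 'eef_rot': array([ 3.13966216e+00, -9.71019534e-05, -2.91495830e+00]), 'wrist_force': array([-0.32018129, -0.33027318, -0.49047894]), 'wrist_torque': array([-0.01178146,  0.03186108,  0.01113341]), 'gripper_force': 0.0, 'grip_width': 0.0871758541463806} 0.0187
```

View pics/scene0.png

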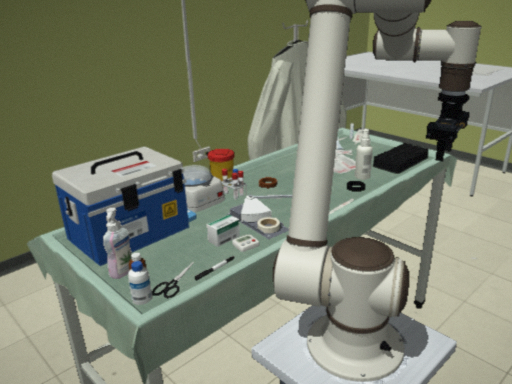

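View pics/side0.png

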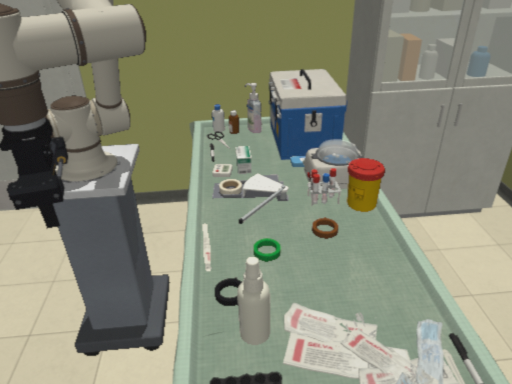

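The side view shows the box at about (250,187), with the cream roll at (231,187) on the apron and the lever knob at (241,220). In the scene view the roll is at (268,226).
Ring candidates in the side view are cream (231,187), green (267,250), brown (325,228) and black (230,292). Only the cream one, on the apron, fits. I'll confirm it in a crop.

```bash
cat > h.py <<'E'
import numpy as np,cv2
from bench import sensors,vision
from scipy.spatial.transform import Rotation as Ro
def cam(n,st=None):
    m=vision.camera_model(n); f=192/np.tan(np.radians(m['vertical_fov'])/2)
    if n=="wrist":
        T=np.eye(4);T[:3,:3]=Ro.from_euler('xyz',st['eef_rot']).as_matrix();T[:3,3]=st['eef_pos'];T=T@m['hand_eye'];R,p=T[:3,:3],T[:3,3]
    else:
        R=np.array(m['rotation']);R=Ro.from_euler('xyz',R).as_matrix() if R.size==3 else R; p=np.array(m['position'])
    return f,m['cx'],m['cy'],R,p
def ray(c,uv):
    f,cx,cy,R,p=c; return R@np.array([(uv[0]-cx)/f,(uv[1]-cy)/f,1])
def onz(c,uv,z):
    d=ray(c,uv);p=c[4]; return p+d*(z-p[2])/d[2]
def proj(c,P):
    f,cx,cy,R,p=c; q=R.T@(np.array(P)-p); return np.array([cx+f*q[0]/q[2],cy+f*q[1]/q[2]])
E
python3 - <<'E'
from h import *
a=cv2.imread('pics/scene0.png')[185:285,190:320];b=cv2.imread('pics/side0.png')[135:235,185:315]
cv2.imwrite('pics/c.png',np.vstack([cv2.resize(x,(780,600),interpolation=3)[::1] for x in (a,b)])[:, :] if 0 else np.hstack([cv2.resize(x,(400,308),interpolation=2) for x in (a,b)]))
S=cam("side");C=cam("scene")
print("roll",onz(S,(231,187),.0125),onz(C,(268,226),.0125))
print("knob",onz(S,(241,220),.035),"pivot",onz(S,(285,190),.035),onz(C,(291,196),.035))
E
```

```text
roll [ 0.48296419 -0.22572786  0.0125    ] [ 0.474963   -0.21725408  0.0125    ]
knob [ 0.50141684 -0.42805615  0.035     ] pivot [ 0.63630579 -0.29895751  0.035     ] [ 0.53676694 -0.38777633  0.035     ]
```

View pics/c.png

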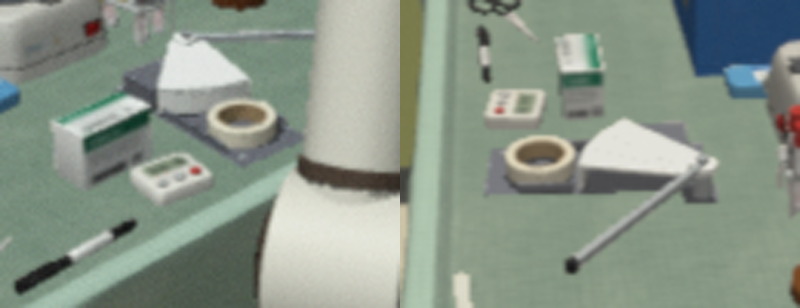

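The crop confirms the cream ring on the apron as the roll. The lever runs from the pivot at about (284,187) to the black knob at (241,220) in the side view. The box yaw is roughly -8° and the sizes agree. Next I'll move the wrist camera above it for precision.

>>> step_arm --series '[[[-0.035,0.017,0,0],[-0.07,0.034,0,0],[-0.105,0.051,0,0],[-0.14,0.068,0,0],[-0.175,0.085,0,0],[-0.21,0.102,0,0],[-0.245,0.119,0,0],[-0.28,0.136,0,0],[-0.315,0.153,0,0],[-0.35,0.17,0,0],[-0.385,0.187,0,0],[-0.42,0.204,0,0],[-0.44,0.214,0,0],[-0.44,0.214,0,0],[-0.44,0.214,0,0],[-0.44,0.214,0,0]]]'

```text
time: 1.43
eef_pos: [0.5205, -0.3016, 0.2221]
eef_rot: [3.141, -0.001, -2.915]
wrist_force: [-0.3, -0.8, -0.4]
grip_width: 0.087
gripper_force: 0.0
```

```bash
python3 - <<'E'
from h import *
s=sensors.state();im=vision.grab_frame("wrist");cv2.imwrite('pics/w1.png',im)
np.save('w1.npy',np.r_[s['eef_pos'],s['eef_rot']]);print(s['time'],s['eef_pos'],s['eef_rot'],s['joints'])
cv2.imwrite('pics/w1b.png',cv2.resize(im,(800,600),interpolation=2))
E
```

```text
1.4333 [ 0.52052543 -0.30157402  0.22206285] [ 3.14090727e+00 -1.18506210e-03 -2.91489629e+00] [-2.56274971e-01  3.45975502e-01 -5.20604446e-02 -6.14017373e-05
 -1.17412820e+00 -1.08780163e+00]
```

View pics/w1b.png

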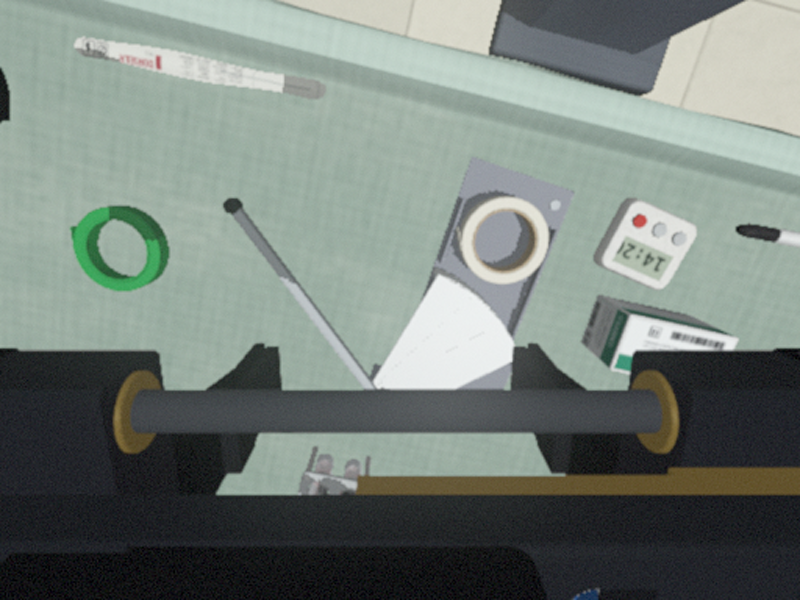

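The wrist view (800×600) shows the apron's front corners at (475,159) and (574,190), the roll at about (504,239), the knob at (233,205), and the pivot end near (377,385). The green ring is at (121,247), and the timer and carton are to the right.

```bash
cat > m.py <<'E'
from h import *
v=np.load('w1.npy');W=cam("wrist",dict(eef_pos=v[:3],eef_rot=v[3:]));im=cv2.imread('pics/w1.png')
k=.64
def P(u,v_,z): return onz(W,(u*k,v_*k),z)
# roll: cream top ring
h=cv2.cvtColor(im,cv2.COLOR_BGR2HSV);m=((h[...,0]>10)&(h[...,0]<35)&(h[...,1]>15)&(h[...,2]>150)).astype(np.uint8)
m[:, :280]=0;m[:,365:]=0;m[:115]=0;m[190:]=0
c=max(cv2.findContours(m,0,1)[0],key=cv2.contourArea);e=cv2.fitEllipse(c);print('roll px',e,e[0][0]/k,e[0][1]/k)
pts=np.array([onz(W,p[0],.022)[:2] for p in c]);(x,y),r_=cv2.minEnclosingCircle(pts.astype(np.float32));print('roll at z=.022 plane',onz(W,e[0],.022),'R',r_,(x,y))
A=P(475,159,.003);B=P(574,190,.003);print('corners',A,B,'width',np.linalg.norm(A-B))
d=B-A;yaw=np.arctan2(-d[0],d[1]);print('yaw from front',np.degrees(yaw))
# knob: dark blob
g=im.max(2);mk=(g<60).astype(np.uint8);mk[:,:135]=0;mk[:,165:]=0;mk[:115]=0;mk[150:]=0
M=cv2.moments(mk,True);kn=onz(W,(M['m10']/M['m00'],M['m01']/M['m00']),.036);print('knob',kn,M['m00'])
for q in [(377,385),(375,380)]:
    pv=P(*q,.036);print('pivot',pv,np.linalg.norm(pv-kn))
# lever line centre: per row midpoints of grey on green
L=[]
for row in range(140,235,5):
    x0=146+(row-131)*(241-149)/(246-131); s=slice(int(x0)-14,int(x0)+14)
    sat=h[row,s,1].astype(float); i=np.where(sat<35)[0]
    if len(i): L.append((int(x0)-14+i.mean(),row,len(i)))
L=np.array(L);print(np.round(L,1).tolist())
Q=np.array([onz(W,l[:2],.040)[:2] for l in L]);f=cv2.fitLine(Q.astype(np.float32),cv2.DIST_HUBER,0,.01,.01).ravel();print('lever dir deg',np.degrees(np.arctan2(f[1],f[0])),'-> box yaw',np.degrees(np.arctan2(f[1],f[0]))-52.02,f)
E
python3 m.py
```

```text
roll px ((322.877685546875, 153.75955200195312), (40.792415618896484, 43.33925247192383), 46.87983322143555) 504.4963836669922 240.24930000305176
roll at z=.022 plane [ 0.48250239 -0.2232483   0.022     ] R 0.026333879679441452 (0.48304441571235657, -0.2230917364358902)
corners [ 0.4279157  -0.25909556  0.003     ] [ 0.43302522 -0.1756673   0.003     ] width 0.08358457903783387
yaw from front -3.5046717450682014
knob [ 0.501115   -0.43053807  0.036     ] 30.0
pivot [ 0.61872864 -0.29468436  0.036     ] 0.179691951836823
pivot [ 0.61474522 -0.29722894  0.036     ] 0.17516606681741967
[[152.5, 140.0, 28.0], [156.5, 145.0, 28.0], [160.5, 150.0, 28.0], [164.5, 155.0, 28.0], [168.5, 160.0, 28.0], [172.5, 165.0, 28.0], [176.5, 170.0, 28.0], [180.5, 175.0, 28.0], [184.5, 180.0, 28.0], [188.5, 185.0, 28.0], [192.5, 190.0, 28.0], [196.5, 195.0, 28.0], [200.5, 200.0, 28.0], [204.5, 205.0, 28.0], [208.5, 210.0, 28.0], [212.5, 215.0, 28.0], [216.5, 220.0, 28.0], [220.5, 225.0, 28.0], [224.5, 230.0, 28.0]]
lever dir deg 48.696526 -> box yaw -3.323475 [ 0.66004723  0.7512241   0.5624199  -0.3625323 ]
```

>>> step_arm --series '[[[-0.03,-0.01,0,0],[-0.06,-0.02,0,0],[-0.075,-0.03,0,0],[-0.075,-0.03,0,0],[-0.075,-0.03,0,0],[-0.075,-0.03,0,0]]]'

```text
time: 1.98
eef_pos: [0.5997, -0.3147, 0.2224]
eef_rot: [3.141, -0.001, -2.916]
wrist_force: [-0.6, -0.5, -0.2]
grip_width: 0.0871
gripper_force: 0.0
```

```bash
python3 - <<'E'
from h import *
s=sensors.state();im=vision.grab_frame("wrist");cv2.imwrite('pics/w2.png',im)
np.save('w2.npy',np.r_[s['eef_pos'],s['eef_rot']]);print(s['time'],s['eef_pos'],s['eef_rot'])
cv2.imwrite('pics/w2b.png',cv2.resize(im[20:245,130:430],(800,600),interpolation=2))
E
```

```text
1.9833 [ 0.59966929 -0.31465652  0.22237605] [ 3.14100886e+00 -8.51437356e-04 -2.91644531e+00]
```

View pics/w2b.png

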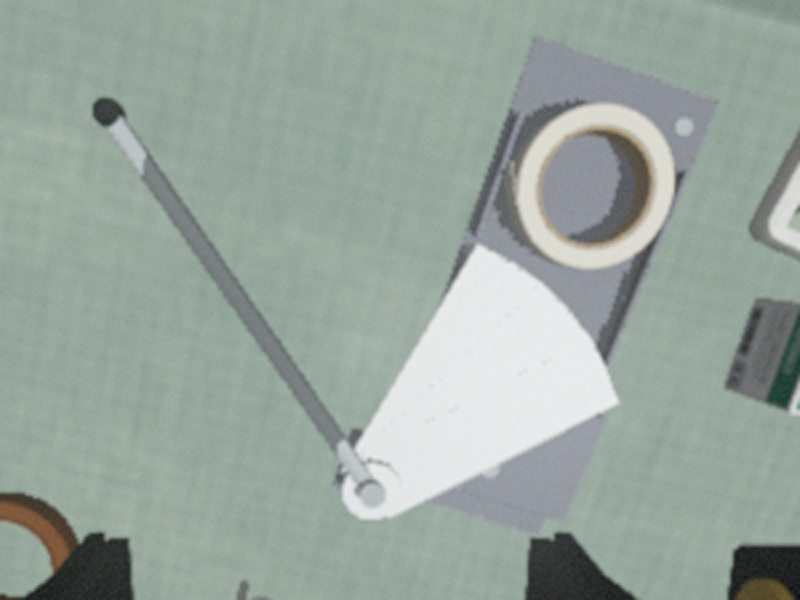

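The crop of wrist view 2 shows the pivot cap at (371,494), the knob at (107,111), the apron corners at (535,37) and (718,101), and the roll's top ring centred at about (595,186). The cover is shut and the roll touches nothing.

```bash
cat > m2.py <<'E'
from h import *
from scipy.optimize import least_squares
v=np.load('w2.npy');W=cam("wrist",dict(eef_pos=v[:3],eef_rot=v[3:]))
k=3/8
P=lambda u,w,z: onz(W,(130+u*k-.3,20+w*k-.3),z)
A,B=P(535,37,.003),P(718,101,.003);pv=P(371,494,.042);kn=P(107,111,.037)
print('width(89)',np.linalg.norm(A-B),'lever(195)',np.linalg.norm((pv-kn)[:2]),'pivot',pv,'knob',kn)
im=cv2.imread('pics/w2.png');hb=im.astype(int)
hh=cv2.cvtColor(im,cv2.COLOR_BGR2HSV)
m=((im[...,2]>170)&(hb[...,2]-hb[...,0]>6)).astype(np.uint8);mm=np.zeros_like(m);mm[52:125,312:390]=1;m*=mm
c=max(cv2.findContours(m,0,1)[0],key=cv2.contourArea);c=cv2.convexHull(c);e=cv2.fitEllipse(c);print('roll ell crop',(e[0][0]-130)/k,(e[0][1]-20)/k,np.array(e[1])/k)
q=np.array([onz(W,p[0],.022)[:2] for p in c]);(x,y),R=cv2.minEnclosingCircle(q.astype(np.float32));print('roll R(34.5)',R,x,y)
roll=np.array([x,y])
# box pose by least squares on labelled points
obs=[((-.105,-.044),A),((-.105,.045),B),((.105,-.05),pv),((.105-.195*np.cos(.908),-.05-.195*np.sin(.908)),kn)]
def f(p): 
    R=np.array([[np.cos(p[2]),-np.sin(p[2])],[np.sin(p[2]),np.cos(p[2])]]);return np.concatenate([R@np.array(b)+p[:2]-o[:2] for b,o in obs])
s=least_squares(f,[.53,-.24,-.1]);print('box',s.x,np.degrees(s.x[2]),'res mm',np.round(f(s.x)*1e3,1))
c_,s_=np.cos(s.x[2]),np.sin(s.x[2]);print('roll in box mm',1e3*np.array([[c_,s_],[-s_,c_]])@(roll-s.x[:2]))
np.save('box.npy',s.x)
S=cam('side');C=cam('scene')
print('predicted px side roll',proj(S,[*roll,.0125]),'scene',proj(C,[*roll,.0125]),'side knob',proj(S,[*kn[:2],.035]),'side pivot',proj(S,[*pv[:2],.04]))
E
python3 m2.py
```

```text
width(89) 0.08686248552057296 lever(195) 0.1949102583214792 pivot [ 0.63429906 -0.28749664  0.042     ] knob [ 0.50120285 -0.42988838  0.037     ]
roll ell crop 594.6009114583334 184.95391845703125 [152.32639567 168.0254008 ]
roll R(34.5) 0.03402634710073471 0.4833264648914337 -0.22330538928508759
box [ 0.53459227 -0.22865408 -0.08854705] -5.073372090388524 res mm [-1.1 -0.7  0.2  1.3  0.5 -0.2  0.4 -0.4]
roll in box mm [-51.53794712   0.79422643]
predicted px side roll [231.08514778 186.57375308] scene [267.4819747  224.38921964] side knob [240.96223811 220.42438226] side pivot [283.73068063 186.48645886]
```

```bash
cat > p.py <<'E'
from h import *
bx,by,ba=np.load('box.npy');w=46.
def rot(a): return np.array([[np.cos(a),-np.sin(a)],[np.sin(a),np.cos(a)]])
def tcp_from_corner(c,phi): # box mm -> TCP box mm ; corner (-9.5,-w/2) in tool; x^=(-cos,-sin), y^=(-sin,cos)
    p=np.radians(phi);x=np.array([-np.cos(p),-np.sin(p)]);y=np.array([-np.sin(p),np.cos(p)])
    return np.array(c)+9.5*x+w/2*y
def lever(q,rho,gap=0):
    a=np.pi+.908-q;u=np.array([np.cos(a),np.sin(a)]);n=np.array([-u[1],u[0]])
    return np.array([105,-50])+rho*u+(4+gap)*n
def leverx(q,x,gap=0): # face point at given box x
    a=np.pi+.908-q;u=np.array([np.cos(a),np.sin(a)])
    rho=(x-105-0)/u[0]
    for _ in range(5): rho+=(x-lever(q,rho,gap)[0])/u[0]
    return lever(q,rho,gap)
def pose(s):
    return s['eef_pos'],s['eef_rot'][2]
def tcpbox(s):
    P,yaw=pose(s);b=rot(-ba)@(P[:2]-[bx,by])*1e3;return b,(np.degrees(yaw-ba)-180+180)%360-180
def rel(s,targets): # targets: (tcpbox mm, phi deg, z mm) -> rows in tool frame
    P,yaw=pose(s);x=np.array([np.cos(yaw),np.sin(yaw)]);y=np.array([np.sin(yaw),-np.cos(yaw)]);out=[]
    for t,phi,z in targets:
        d=rot(ba)@np.array(t)/1e3+[bx,by]-P[:2]
        dy=(np.degrees(ba)+180+phi-np.degrees(yaw)+180)%360-180
        out.append([round(float(d@x),4),round(float(d@y),4),round(float(P[2]-z/1e3),4),round(-float(dy),1)])
    return out
def leftfinger(t,phi):
    p=np.radians(phi);x=np.array([-np.cos(p),-np.sin(p)]);y=np.array([-np.sin(p),np.cos(p)])
    return [np.round(np.array(t)+a*x+b*y,1).tolist() for a,b in((-9.5,w/2),(-9.5,w/2+15),(9.5,w/2),(9.5,w/2+15))]
E
python3 - <<'E'
from p import *
s=sensors.state();print(tcpbox(s))
st=tcp_from_corner(lever(0,166,15),52)
print('start',st,rel(s,[(st,52,120),(st,52,10)]))
for q in np.linspace(0,.95,6):
    phi=52-12*q/.95;t=tcp_from_corner(lever(q,166),phi);L=np.array(leftfinger(t,phi));print(q,t,leftfinger(t,phi),'corner-roll min',np.linalg.norm(L-[-51.5,.8],axis=1).min()-34.5)
E
```

```text
(array([ 72.40127807, -79.74046408]), np.float64(17.990307127881692))
start [  -6.13951834 -185.87063049] [[0.1075, -0.0767, 0.1028, -34.0], [0.1075, -0.0767, 0.2128, -34.0]]
0.0 [ -17.96363839 -176.64077756] [[-30.2, -155.0], [-42.1, -145.8], [-41.9, -170.0], [-53.8, -160.7]] corner-roll min 112.4010551357614
0.19 [ -41.05941817 -154.54838547] [[-52.4, -132.4], [-63.8, -122.7], [-64.7, -146.9], [-76.2, -137.2]] corner-roll min 89.61099870680277
0.38 [ -59.70877662 -128.4304644 ] [[-70.1, -105.8], [-81.1, -95.6], [-83.0, -119.8], [-94.0, -109.6]] corner-roll min 66.34205471924895
0.5700000000000001 [-73.22878428 -99.19332931] [[-82.7, -76.2], [-93.3, -65.5], [-96.2, -89.6], [-106.7, -78.9]] corner-roll min 43.8768460707625
0.76 [-81.11972357 -67.85608035] [[-89.6, -44.5], [-99.7, -33.4], [-103.6, -57.3], [-113.8, -46.2]] corner-roll min 24.600592213614917
0.95 [-83.08309737 -35.51398221] [[-90.6, -11.8], [-100.2, -0.3], [-105.1, -24.0], [-114.8, -12.5]] corner-roll min 6.580043816919179
```

>>> step_arm --series '[[[0.02,-0.013,0.015,-6],[0.04,-0.026,0.03,-12],[0.06,-0.039,0.045,-18],[0.08,-0.052,0.06,-24],[0.1,-0.065,0.08,-30],[0.1075,-0.0767,0.103,-34],[0.1075,-0.0767,0.103,-34],[0.1075,-0.0767,0.103,-34],[0.1075,-0.0767,0.103,-34],[0.1075,-0.0767,0.103,-34],[0.1075,-0.0767,0.103,-34]]]' --grip 53 --newtons 30

```text
time: 2.95
eef_pos: [0.5147, -0.4125, 0.1213]
eef_rot: [-3.139, 0.001, -2.321]
wrist_force: [-0.5, -0.1, 0.7]
grip_width: 0.0459
gripper_force: 0.0
```

```bash
python3 - <<'E'
from p import *
s=sensors.state();print(tcpbox(s),s['eef_pos'],s['grip_width'])
st=tcp_from_corner(lever(0,166,15),52)
print(rel(s,[(st,52,10)]))
im=vision.grab_frame("wrist");cv2.imwrite('pics/w3.png',im)
E
```

```text
(array([  -3.57843318, -184.88417824]), np.float64(52.11508396771376)) [ 0.51467829 -0.41249748  0.12131773] 0.045915658834457106
[[0.0024, 0.0014, 0.1113, 0.1]]
```

View pics/w3.png

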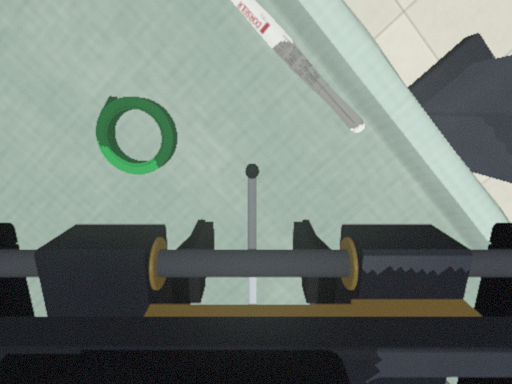

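The lever runs vertically at column 252, centred between the fingers (columns 213 and 293), and the ground below is clear. Next I'll descend.

>>> step_arm --series '[[[0.001,0.001,0.025,0],[0.002,0.001,0.05,0],[0.002,0.001,0.075,0],[0.002,0.001,0.1,0],[0.002,0.001,0.111,0],[0.002,0.001,0.111,0],[0.002,0.001,0.111,0],[0.002,0.001,0.111,0]]]'

```text
time: 3.67
eef_pos: [0.5129, -0.4142, 0.0105]
eef_rot: [-3.138, 0.001, -2.321]
wrist_force: [0.1, -0.5, 0.9]
grip_width: 0.0463
gripper_force: 0.0
```

```bash
python3 - <<'E'
from p import *
s=sensors.state();print(tcpbox(s),s['eef_pos'],s['wrist_force'],s['grip_width'])
T=[]
for q in np.linspace(-.05,.96,24):
    phi=52-12*max(q,0)/.96;T.append((tcp_from_corner(lever(q,166),phi),phi,10))
for i,x in enumerate(rel(s,T)): print(i,x,np.round(T[i][0],1))
E
```

```text
(array([  -5.22411509, -186.73966938]), np.float64(52.114199949919)) [ 0.51287497 -0.41420017  0.01049928] [ 0.08451468 -0.52938809  0.88073546] 0.04627681230640488
0 [-0.0005, 0.008, 0.0005, 0.1] [ -11.2 -181.4]
1 [-0.0002, 0.0152, 0.0005, 0.1] [ -17.2 -177.2]
2 [-0.0003, 0.0226, 0.0005, 0.6] [ -22.9 -172.6]
3 [-0.0008, 0.03, 0.0005, 1.1] [ -28.4 -167.7]
4 [-0.0016, 0.0373, 0.0005, 1.7] [ -33.7 -162.5]
5 [-0.0028, 0.0447, 0.0005, 2.2] [ -38.8 -157.1]
6 [-0.0042, 0.0519, 0.0005, 2.8] [ -43.6 -151.5]
7 [-0.006, 0.0591, 0.0005, 3.3] [ -48.2 -145.7]
8 [-0.008, 0.0663, 0.0005, 3.9] [ -52.6 -139.7]
9 [-0.0104, 0.0733, 0.0005, 4.4] [ -56.7 -133.5]
10 [-0.0131, 0.0802, 0.0005, 5.0] [ -60.5 -127.1]
11 [-0.0161, 0.0871, 0.0005, 5.5] [ -64.  -120.6]
12 [-0.0194, 0.0937, 0.0005, 6.1] [ -67.3 -113.9]
13 [-0.023, 0.1003, 0.0005, 6.6] [ -70.3 -107. ]
14 [-0.0268, 0.1067, 0.0005, 7.2] [ -72.9 -100.1]
15 [-0.031, 0.1129, 0.0005, 7.7] [-75.3 -93. ]
16 [-0.0354, 0.1189, 0.0005, 8.3] [-77.4 -85.8]
17 [-0.04, 0.1248, 0.0005, 8.8] [-79.1 -78.5]
18 [-0.0449, 0.1304, 0.0005, 9.4] [-80.6 -71.2]
19 [-0.0501, 0.1359, 0.0005, 9.9] [-81.7 -63.8]
20 [-0.0554, 0.1411, 0.0005, 10.5] [-82.5 -56.3]
21 [-0.061, 0.1461, 0.0005, 11.0] [-83.  -48.9]
22 [-0.0669, 0.1508, 0.0005, 11.6] [-83.2 -41.4]
23 [-0.0729, 0.1553, 0.0005, 12.1] [-83.  -33.9]
```

>>> step_arm --series '[[[-0.0005,0.008,0.0005,0],[0,0.015,0.0005,0],[0,0.0225,0.0005,0.5],[-0.001,0.03,0.0005,1],[-0.0015,0.037,0.0005,1.5],[-0.003,0.0445,0.0005,2],[-0.004,0.052,0.0005,3],[-0.006,0.059,0.0005,3.5],[-0.008,0.0665,0.0005,4],[-0.0105,0.0735,0.0005,4.5],[-0.013,0.08,0.0005,5],[-0.016,0.087,0.0005,5.5],[-0.0195,0.0935,0.0005,6],[-0.023,0.1,0.0005,6.5],[-0.027,0.1065,0.0005,7],[-0.031,0.113,0.0005,7.5],[-0.0355,0.119,0.0005,8.5],[-0.04,0.125,0.0005,9],[-0.045,0.1305,0.0005,9.5],[-0.045,0.1305,0.0005,9.5]]]'

```text
time: 5.33
eef_pos: [0.4463, -0.2903, 0.008]
eef_rot: [3.141, -0.0, -2.486]
wrist_force: [-1.0, -1.1, -0.5]
grip_width: 0.0463
gripper_force: 0.6
```

```bash
cat > g.py <<'E'
from p import *
s=sensors.state();print(tcpbox(s),s['eef_pos'],s['wrist_force'],s['grip_width'],s['time'])
E
python3 - <<'E'
from g import *
im=vision.grab_frame("wrist");cv2.imwrite('pics/w4.png',im)
T=[]
for q in np.linspace(.79,.96,5):
    phi=52-12*max(q,0)/.96;T.append((tcp_from_corner(lever(q,166),phi),phi,10))
for i,x in enumerate(rel(s,T)): print(i,x,np.round(T[i][0],1),leftfinger(*T[i][:2]))
E
```

```text
(array([-82.47275779, -69.24670795]), np.float64(42.60926738663733)) [ 0.44631903 -0.29033631  0.0080429 ] [-1.03867404 -1.0719564  -0.52898187] 0.04627588161590675 5.3333
0 [-0.0048, 0.0043, -0.002, 0.5] [-81.8 -62.8] [[-90.2, -39.4], [-100.3, -28.3], [-104.3, -52.1], [-114.4, -41.0]]
1 [-0.0091, 0.0101, -0.002, 1.0] [-82.6 -55.6] [[-90.8, -32.1], [-100.7, -20.9], [-105.0, -44.7], [-114.9, -33.5]]
2 [-0.0137, 0.0158, -0.002, 1.5] [-83.  -48.4] [[-91.0, -24.8], [-100.8, -13.5], [-105.3, -37.3], [-115.2, -26.0]]
3 [-0.0185, 0.0212, -0.002, 2.1] [-83.2 -41.1] [[-90.9, -17.5], [-100.7, -6.1], [-105.4, -29.8], [-115.1, -18.4]]
4 [-0.0235, 0.0264, -0.002, 2.6] [-83.  -33.9] [[-90.6, -10.1], [-100.2, 1.4], [-105.1, -22.3], [-114.7, -10.9]]
```

View pics/w4.png

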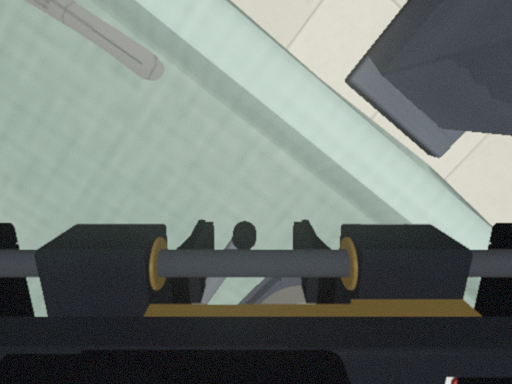

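The lever is held. The knob at (245,235) lies between the fingers and the lever is tilted as planned. Next I'll open to about 0.96 rad and dwell.

>>> step_arm --series '[[[-0.005,0.0045,-0.002,0.5],[-0.009,0.01,-0.002,1],[-0.0135,0.016,-0.002,1.5],[-0.0185,0.021,-0.002,2],[-0.0235,0.0265,-0.002,2.5],[-0.0235,0.0265,-0.002,2.5],[-0.0235,0.0265,-0.002,2.5],[-0.0235,0.0265,-0.002,2.5],[-0.0235,0.0265,-0.002,2.5],[-0.0235,0.0265,-0.002,2.5]]]'

```text
time: 6.22
eef_pos: [0.4491, -0.2565, 0.01]
eef_rot: [3.141, -0.0, -2.531]
wrist_force: [-0.4, -0.9, -0.1]
grip_width: 0.046
gripper_force: 0.7
```

```bash
python3 - <<'E'
from g import *
ims=[vision.grab_frame(n) for n in("scene","side")]
cv2.imwrite('pics/c5.png',np.hstack([cv2.resize(i,(400,308),interpolation=2) for i in (ims[0][185:285,190:320],ims[1][135:235,185:315])]))
E
```

```text
(array([-82.71661897, -35.33706695]), np.float64(40.04574406859081)) [ 0.4490748  -0.25653796  0.01003028] [-0.39581803 -0.87369057 -0.05017627] 0.04595628102289128 6.2167
```

View pics/c5.png

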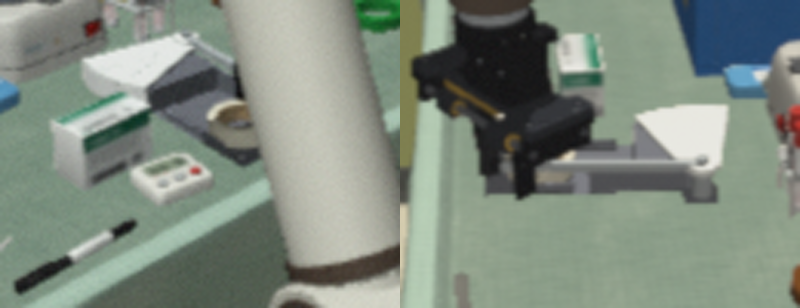

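The cover is open to about 0.95 rad (white fan at the left of the box in both views). The roll is still on the apron and the lever lies parallel to the box. Next I'll push the roll.

```bash
python3 - <<'E'
from g import *
T=[]
for x in np.r_[np.linspace(-59,-20,10),np.linspace(-16,8,6)]:
    phi=max(0,40*(-20-x)/41);t=tcp_from_corner(leverx(.96,x),phi);T.append((t,phi,10))
for i,x in enumerate(rel(s,T)): print(i,x,np.round(T[i][0],1),leftfinger(*T[i][:2])[:2])
E
```

```text
(array([-82.71925394, -35.34961087]), np.float64(40.0436021080576)) [ 0.44907107 -0.25655022  0.01000762] [-0.03200422 -1.45912315  0.36938814] 0.046017049043813055 6.3167
0 [-0.003, 0.0003, 0.0, 2.0] [-80.7 -33.2] [[-87.4, -9.2], [-96.6, 2.6]]
1 [-0.0079, -0.0021, 0.0, 6.2] [-75.4 -31.9] [[-80.3, -7.5], [-88.6, 5.0]]
2 [-0.0128, -0.0046, 0.0, 10.5] [-70.  -30.6] [[-73.1, -5.9], [-80.5, 7.1]]
3 [-0.0178, -0.0072, 0.0, 14.7] [-64.4 -29.4] [[-65.7, -4.6], [-72.1, 9.0]]
4 [-0.0228, -0.01, 0.0, 18.9] [-58.8 -28.3] [[-58.3, -3.5], [-63.7, 10.5]]
5 [-0.0278, -0.0129, 0.0, 23.1] [-53.1 -27.4] [[-50.7, -2.6], [-55.1, 11.8]]
6 [-0.0328, -0.016, 0.0, 27.4] [-47.3 -26.5] [[-43.1, -1.9], [-46.4, 12.7]]
7 [-0.0378, -0.0192, 0.0, 31.6] [-41.4 -25.7] [[-35.4, -1.5], [-37.6, 13.3]]
8 [-0.0428, -0.0225, 0.0, 35.8] [-35.5 -25. ] [[-27.7, -1.4], [-28.8, 13.6]]
9 [-0.0477, -0.0259, 0.0, 40.0] [-29.5 -24.5] [[-20.0, -1.5], [-20.0, 13.5]]
10 [-0.0507, -0.0287, 0.0, 40.0] [-25.5 -24.7] [[-16.0, -1.7], [-16.0, 13.3]]
11 [-0.0542, -0.0319, 0.0, 40.0] [-20.7 -25. ] [[-11.2, -2.0], [-11.2, 13.0]]
12 [-0.0577, -0.0352, 0.0, 40.0] [-15.9 -25.2] [[-6.4, -2.2], [-6.4, 12.8]]
13 [-0.0612, -0.0385, 0.0, 40.0] [-11.1 -25.5] [[-1.6, -2.5], [-1.6, 12.5]]
14 [-0.0647, -0.0418, 0.0, 40.0] [ -6.3 -25.7] [[3.2, -2.7], [3.2, 12.3]]
15 [-0.0682, -0.0451, 0.0, 40.0] [ -1.5 -26. ] [[8.0, -3.0], [8.0, 12.0]]
```

>>> step_arm --series '[[[-0.0015,0,0,1],[-0.003,0,0,2],[-0.0055,-0.001,0,4],[-0.008,-0.002,0,6],[-0.0105,-0.0035,0,8.5],[-0.013,-0.0045,0,10.5],[-0.0155,-0.006,0,12.5],[-0.018,-0.007,0,14.5],[-0.0205,-0.0085,0,17],[-0.023,-0.01,0,19],[-0.0255,-0.0115,0,21],[-0.028,-0.013,0,23],[-0.0305,-0.0145,0,25],[-0.033,-0.016,0,27.5],[-0.0355,-0.0175,0,29.5],[-0.038,-0.019,0,31.5],[-0.0405,-0.021,0,33.5],[-0.043,-0.0225,0,36],[-0.0455,-0.024,0,38],[-0.0475,-0.026,0,40]]]'

```text
time: 7.98
eef_pos: [0.5026, -0.2503, 0.0098]
eef_rot: [3.141, -0.001, 3.051]
wrist_force: [-2.3, -1.5, 0.9]
grip_width: 0.0462
gripper_force: 1.0
```

```bash
python3 - <<'E'
from g import *
T=[]
for x in np.linspace(-18,18,13):
    t=tcp_from_corner(leverx(.96,x),0);T.append((t,0,10))
for i,x in enumerate(rel(s,T)): print(i,x,np.round(T[i][0],1))
E
```

```text
(array([-29.91237756, -24.34701097]), np.float64(-0.08963037951573938)) [ 0.50264404 -0.25026051  0.00977804] [-2.32416796 -1.47817239  0.85271907] 0.04621431786366773 7.9833
0 [-0.0024, -0.0003, -0.0002, -0.1] [-27.5 -24.6]
1 [-0.0054, -0.0004, -0.0002, -0.1] [-24.5 -24.8]
2 [-0.0084, -0.0006, -0.0002, -0.1] [-21.5 -24.9]
3 [-0.0114, -0.0007, -0.0002, -0.1] [-18.5 -25.1]
4 [-0.0144, -0.0009, -0.0002, -0.1] [-15.5 -25.2]
5 [-0.0174, -0.001, -0.0002, -0.1] [-12.5 -25.4]
6 [-0.0204, -0.0012, -0.0002, -0.1] [ -9.5 -25.5]
7 [-0.0234, -0.0013, -0.0002, -0.1] [ -6.5 -25.7]
8 [-0.0264, -0.0015, -0.0002, -0.1] [ -3.5 -25.9]
9 [-0.0294, -0.0016, -0.0002, -0.1] [ -0.5 -26. ]
10 [-0.0324, -0.0018, -0.0002, -0.1] [  2.5 -26.2]
11 [-0.0354, -0.0019, -0.0002, -0.1] [  5.5 -26.3]
12 [-0.0384, -0.0021, -0.0002, -0.1] [  8.5 -26.5]
```

>>> step_arm --series '[[[-0.0025,0,0,0],[-0.0055,0,0,0],[-0.0085,-0.0005,0,0],[-0.0115,-0.0005,0,0],[-0.0145,-0.001,0,0],[-0.0175,-0.001,0,0],[-0.0205,-0.001,0,0],[-0.0235,-0.0015,0,0],[-0.0265,-0.0015,0,0],[-0.0295,-0.0015,0,0],[-0.0325,-0.002,0,0],[-0.0355,-0.002,0,0],[-0.0385,-0.002,0,0],[-0.0385,-0.002,0,0]]]'

```text
time: 9.15
eef_pos: [0.5418, -0.2559, 0.01]
eef_rot: [-3.141, 0.001, 3.054]
wrist_force: [-0.9, -2.4, -1.0]
grip_width: 0.0463
gripper_force: 1.5
```

```bash
python3 - <<'E'
from g import *
ims=[vision.grab_frame(n) for n in("scene","side")]
cv2.imwrite('pics/c6.png',np.hstack([cv2.resize(i,(400,308),interpolation=2) for i in (ims[0][185:285,190:320],ims[1][135:235,185:315])]))
E
```

```text
(array([  9.63772838, -26.51436538]), np.float64(0.07790949764719812)) [ 0.54184753 -0.25591684  0.01002264] [-0.9290811  -2.36413349 -0.99794246] 0.046275100854777124 9.15
```

View pics/c6.png

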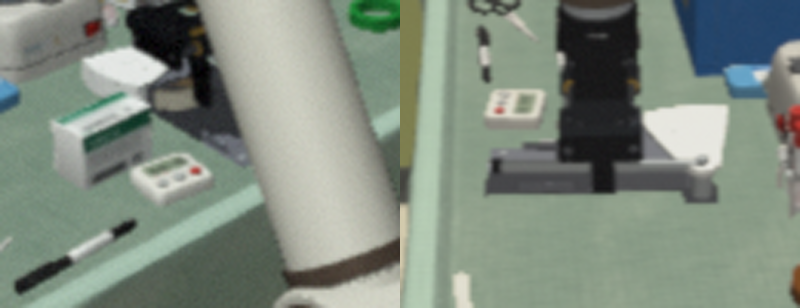

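The roll is in the mouth in front of the finger, the cover is still open, and the bystanders haven't moved. Next I'll creep home while watching the force.

>>> step_arm --series '[[[-0.0005,0,0,0],[-0.001,0,0,0],[-0.0015,0,0,0],[-0.002,0,0,0],[-0.002,0,0,0],[-0.002,0,0,0]]]'

```text
time: 9.75
eef_pos: [0.5421, -0.2558, 0.01]
eef_rot: [3.141, -0.002, 3.054]
wrist_force: [-4.0, -1.7, 1.8]
grip_width: 0.0461
gripper_force: 2.5
```

```bash
python3 g.py
```

```text
(array([  9.86511145, -26.37778706]), np.float64(0.05899071561682945)) [ 0.5420861  -0.25580091  0.00995903] [-4.00400525 -1.70580568  1.82335058] 0.04612715546813666 9.75
```

>>> step_arm --series '[[[-0.001,0,0,0],[-0.002,0,0,0],[-0.003,0,0,0],[-0.003,0,0,0],[-0.003,0,0,0],[-0.003,0,0,0]]]'

```text
time: 10.25
eef_pos: [0.5423, -0.2558, 0.0097]
eef_rot: [3.141, -0.008, 3.054]
wrist_force: [-9.2, -2.9, 4.9]
grip_width: 0.0458
gripper_force: 5.3
```

```bash
python3 - <<'E'
from g import *
T=[]
for x in np.linspace(18,-20,10):
    T.append((tcp_from_corner(leverx(.96,x),0),0,10))
for x in np.linspace(-24,-61,10):
    phi=40*(-20-x)/41;T.append((tcp_from_corner(leverx(.96,x),phi),phi,10))
for i,x in enumerate(rel(s,T)): print(i,x,np.round(T[i][0],1))
E
```

```text
(array([ 10.13149364, -26.40290488]), np.float64(0.07273298198259681)) [ 0.54234922 -0.25584948  0.00969828] [-9.23131677 -2.94132275  4.91962059] 0.0457778317112694 10.25
0 [0.0016, -0.0001, -0.0003, 0.1] [  8.5 -26.5]
1 [0.0059, 0.0002, -0.0003, 0.1] [  4.3 -26.3]
2 [0.0101, 0.0004, -0.0003, 0.1] [  0.1 -26. ]
3 [0.0143, 0.0006, -0.0003, 0.1] [ -4.2 -25.8]
4 [0.0185, 0.0008, -0.0003, 0.1] [ -8.4 -25.6]
5 [0.0227, 0.0011, -0.0003, 0.1] [-12.6 -25.4]
6 [0.027, 0.0013, -0.0003, 0.1] [-16.8 -25.2]
7 [0.0312, 0.0015, -0.0003, 0.1] [-21.1 -24.9]
8 [0.0354, 0.0017, -0.0003, 0.1] [-25.3 -24.7]
9 [0.0396, 0.002, -0.0003, 0.1] [-29.5 -24.5]
10 [0.0452, 0.0015, -0.0003, -3.8] [-35. -25.]
11 [0.0508, 0.0009, -0.0003, -7.8] [-40.7 -25.6]
12 [0.0564, 0.0002, -0.0003, -11.9] [-46.3 -26.3]
13 [0.0619, -0.0007, -0.0003, -15.9] [-51.8 -27.1]
14 [0.0674, -0.0016, -0.0003, -19.9] [-57.2 -28.1]
15 [0.0727, -0.0026, -0.0003, -23.9] [-62.6 -29.1]
16 [0.078, -0.0036, -0.0003, -27.9] [-67.8 -30.1]
17 [0.0832, -0.0048, -0.0003, -31.9] [-73.  -31.3]
18 [0.0882, -0.006, -0.0003, -35.9] [-78.1 -32.6]
19 [0.0932, -0.0073, -0.0003, -39.9] [-83.1 -33.9]
```

Contact is firm: the force rises without any travel, so the roll is against the back wall. Next I'll retreat along the same path, still holding the lever.

>>> step_arm --series '[[[0.003,0,0,0],[0.007,0,0,0],[0.0115,0,0,0],[0.0155,0.0005,0,0],[0.0195,0.001,0,0],[0.024,0.001,0,0],[0.028,0.001,0,0],[0.033,0.0015,0,0],[0.0385,0.0015,0,0],[0.044,0.002,0,0],[0.0495,0.0015,0,-4],[0.055,0.001,0,-8],[0.0605,0,0,-12],[0.066,-0.0005,0,-16],[0.0715,-0.0015,0,-20],[0.077,-0.0025,0,-24],[0.082,-0.0035,0,-28],[0.0875,-0.005,0,-32],[0.0925,-0.006,0,-36],[0.0975,-0.0075,0,-40]]]'

```text
time: 11.92
eef_pos: [0.4473, -0.2548, 0.01]
eef_rot: [3.141, -0.0, -2.528]
wrist_force: [0.0, -2.2, -0.1]
grip_width: 0.0461
gripper_force: 0.7
```

```bash
python3 - <<'E'
from g import *
ims=[vision.grab_frame(n) for n in("scene","side")]
cv2.imwrite('pics/c7.png',np.hstack([cv2.resize(i,(400,308),interpolation=2) for i in (ims[0][185:285,190:320],ims[1][135:235,185:315])]))
T=[]
for q in np.linspace(.92,-.12,20):
    phi=52-12*max(q,0)/.96;T.append((tcp_from_corner(lever(q,166),phi),phi,10))
for i,x in enumerate(rel(s,T)): print(i,x,np.round(T[i][0],1))
E
```

```text
(array([-84.58857331, -33.79692412]), np.float64(40.24670380242253)) [ 0.44734638 -0.25483831  0.00996399] [ 0.01714759 -2.18115572 -0.11440338] 0.046134619194410455 11.9167
0 [0.0034, -0.0062, -0.0, -0.3] [-83.2 -40.7]
1 [0.0093, -0.0134, -0.0, -0.9] [-83. -50.]
2 [0.0147, -0.021, -0.0, -1.6] [-82.2 -59.3]
3 [0.0198, -0.0289, -0.0, -2.3] [-81.  -68.6]
4 [0.0244, -0.037, -0.0, -3.0] [-79.3 -77.8]
5 [0.0286, -0.0453, -0.0, -3.7] [-77.1 -86.8]
6 [0.0323, -0.0539, -0.0, -4.4] [-74.4 -95.8]
7 [0.0355, -0.0626, -0.0, -5.0] [ -71.3 -104.5]
8 [0.0383, -0.0714, -0.0, -5.7] [ -67.7 -113.1]
9 [0.0406, -0.0804, -0.0, -6.4] [ -63.6 -121.4]
10 [0.0424, -0.0895, -0.0, -7.1] [ -59.1 -129.5]
11 [0.0437, -0.0987, -0.0, -7.8] [ -54.2 -137.4]
12 [0.0445, -0.1079, -0.0, -8.5] [ -48.8 -144.9]
13 [0.0448, -0.1172, -0.0, -9.1] [ -43.1 -152.2]
14 [0.0446, -0.1264, -0.0, -9.8] [ -37.  -159.1]
15 [0.0439, -0.1356, -0.0, -10.5] [ -30.5 -165.7]
16 [0.0427, -0.1448, -0.0, -11.2] [ -23.7 -171.9]
17 [0.041, -0.1538, -0.0, -11.8] [ -16.6 -177.7]
18 [0.0386, -0.1625, -0.0, -11.8] [  -9.1 -182.8]
19 [0.0357, -0.1712, -0.0, -11.8] [  -1.3 -187.5]
```

View pics/c7.png

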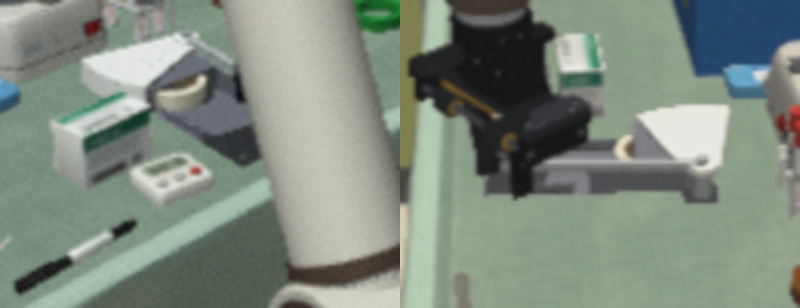

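The apron is empty, the roll is under the roof, and the finger still holds the lever. Next I'll let the cover swing shut along the reverse sweep.

>>> step_arm --series '[[[0.0035,-0.006,0,0],[0.0095,-0.0135,0,-1],[0.0145,-0.021,0,-1.5],[0.02,-0.029,0,-2.5],[0.0245,-0.037,0,-3],[0.0285,-0.0455,0,-3.5],[0.0325,-0.054,0,-4.5],[0.0355,-0.0625,0,-5],[0.0385,-0.0715,0,-5.5],[0.0405,-0.0805,0,-6.5],[0.0425,-0.0895,0,-7],[0.0435,-0.0985,0,-8],[0.0445,-0.108,0,-8.5],[0.045,-0.117,0,-9],[0.0445,-0.1265,0,-10],[0.044,-0.1355,0,-10.5],[0.0425,-0.145,0,-11],[0.041,-0.154,0,-12],[0.0385,-0.1625,0,-12],[0.037,-0.168,0,-12]]]'

```text
time: 13.68
eef_pos: [0.5151, -0.4146, 0.0098]
eef_rot: [3.141, -0.0, -2.322]
wrist_force: [-0.0, -0.1, 0.4]
grip_width: 0.0461
gripper_force: 0.0
```

>>> step_arm --series '[[[0,0,0,0],[0,0,-0.02,0],[0,0,-0.05,0],[0,0,-0.08,0],[0,0,-0.11,0],[0,0,-0.14,0],[0,0,-0.17,0],[0,0,-0.2,0],[-0.03,-0.01,-0.21,5],[-0.06,-0.01,-0.21,10],[-0.06,-0.01,-0.21,15],[-0.06,-0.01,-0.21,20],[-0.06,-0.01,-0.21,20],[-0.06,-0.01,-0.21,20],[-0.06,-0.01,-0.21,20]]]'

```text
time: 14.93
eef_pos: [0.5623, -0.3769, 0.2199]
eef_rot: [3.141, -0.0, -2.669]
wrist_force: [-0.3, 0.3, 0.0]
grip_width: 0.046
gripper_force: 0.0
```

```bash
python3 - <<'E'
from g import *
ims=[vision.grab_frame(n) for n in("scene","side")]
cv2.imwrite('pics/c8.png',np.hstack([cv2.resize(i,(400,308),interpolation=2) for i in (ims[0][185:285,190:320],ims[1][135:235,185:315])]))
E
```

```text
(array([  40.69377181, -145.16811434]), np.float64(32.16300514772638)) [ 0.56228919 -0.37685207  0.21990603] [-0.31227513  0.3207902   0.00774142] 0.045952191129589134 14.9333
```

View pics/c8.png

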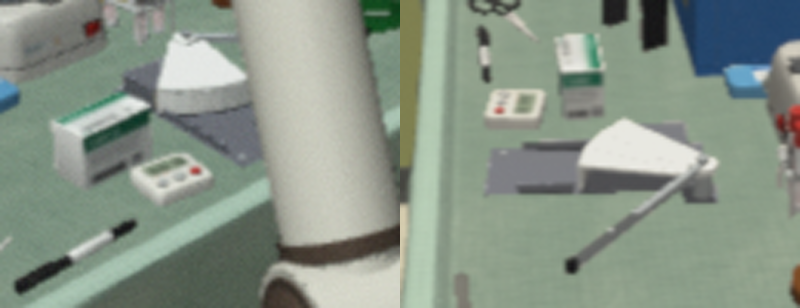

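The cover is shut (lever and fan at their original pixels), the roll is inside, the bystanders are in place and the arm is clear of everything.

```bash
python3 -c "
from bench import finish_job
print(finish_job())"
```

```text
the job is handed in; nothing more can be done
None
```

I handed in the job with the roll pushed home against the back wall, the cover swung fully shut behind it, the timer, carton and marker unmoved, and the arm clear; the judged result was not shown.

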